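Refit the belt cover of the jar settling table and start it from its guarded switch

ROBOT

A 6-joint arm with a two-finger parallel gripper is mounted at the origin on a cart in front of the work surface, level with it; the furniture and walls round the work are solid. World frame = base frame: x ahead of the robot, y to its left, z up, the work surface at z = 0. Lengths are in m, angles in rad, forces in N, time in s.
With the tool pointing down it reaches from about 0.375 to 0.9 m from the base axis. Payload 3.1 kg.
Tool frame: the origin (TCP) lies at the very end of the fingers, on their centre line; the grasp point (between the pads) lies 19 mm behind it (bot.pinch_z is the distance from the TCP to the grasp point, in m); z points along the fingers, y is the line along which they close (so a half turn about z gives the same grasp; the last joint's range is limited). The gripper opens to 85 mm and grips with 20 to 120 N. Pads are 22 mm wide; open, the fingers measure 114 mm over their backs; the gripper's body (76 mm by 85 mm) begins 54 mm behind the grasp point. The pads swing forward as they close: fully open they stand 13 mm farther back than shut.
Start: joints at [-1.292, 0.527, 1.433, -0, 1.181, -0.178], TCP at [0.276, -0.561, 0.231] pointing down, gripper open.
Joint ranges: [-3.08, 3.08], [-0.75, 2.2], [0.22, 2.44], [-1.43, 4.57], [0, 2.65], [-2.85, 2.85]. Speed limits (rad/s): [2.79, 2.79, 3.14, 3.14, 3.14, 3.14].

INTERFACE

Orientations are given as a 3x3 rotation matrix whose columns are the frame's x, y, z axes.
In Python, from workcell import bot gives the robot as it stands.
- The arm moves only by the tool arm_command, never from a script. Its argument "targets" is a list that holds one entry, the list of rows, each a list of 6 numbers: the shift along the world's x, y, z scaled (see below), then the turn, a rotation vector about the world's x, y, z scaled (see below). In form: [[[tx, ty, tz, wx, wy, wz], ...]]. A call has 1 to 20 rows; each row shifts and turns the commanded pose from where the row before left it; what a row does not reach is not made up. The controller multiplies each number of a shift by 0.08 m and each number of a turn by 45 degrees. A row lasts 1/8 s, in which the tool goes at most 62.5 mm and 10.7 degrees, less where a joint would pass 70% of its speed; a pose out of reach is approached as far as the arm can. A call with a number of a shift or a turn outside -1 to 1 is refused whole. A call with a gripper value outside its range is refused whole. "claw" is the opening, from -1 (shut) to 1 (fully open), set as the call begins (left out, the last holds). The fingers move at their own pace and stop on an object; the grip force is fixed at half the most. Time passes only in rows, so rows that do not move let the fingers close. It gives the time, the measured TCP pose, the force, the opening and the grip force at its end, in the units of the state.
- bot.get_state(): the state, without advancing time (a new reading comes with each control period).
- bot.snapshot(name): name is "scene" or "top"; returns the picture (400x640x3 uint8, blue, green, red); there is no depth.
- bot.camera_info(name): a dict with "fov_y" (degrees; the focal length in pixels is half the picture's height over the tangent of half this angle, whatever the lens; pixels are square), "cx", "cy" (the principal point, pixels), "R" (3x3) and "t" (3): a world point X has camera coordinates R X + t. Camera axes: x right, y down, z forward; pixel columns grow to the right and rows downward; lengths in m; the calibration is good to about 2 mm. A picture is of the moment at which its call begins. camera_info takes no time and is no camera call.
- bot.sign_off(): hands the job in; it is judged then, once.
The state is a dict: "t": time; "qpos": joint angles; "joint_vel": joint speeds; "tau": joint torques, N m; "ee_pos": TCP position; "ee_rot": TCP orientation; "contact_force": force on the tool from outside, world axes, zero at the start; "ft_torque": the same for the moment, N m; "gripper_width": finger opening in m; "gripper_force": force on a finger pad.
Only numpy, scipy, OpenCV 4.12 (cv2) and the standard library are available. Lean on these libraries where they do the work, as an engineer would, in place of code of your own. Each camera call takes 0.05 s, during which the arm holds its last target. There are 200 camera calls.

TASK

The settling table has been cleaned and its belt cover still lies on the worktop: slip the cover's tongue under the steel lip at the near edge of the open belt bay and level it down until it lies fully home, flush with the case, and let go of it. Then flip the red switch guard up and back until it stays up by itself, press the green start button under it fully down and release it. Leave the guard up and the jars on the deck as they stand; never press start while the cover is off.

Things in the scene. Friction and masses are not known exactly. Their poses are not given: they have to be found in the camera images.
- table: settling table: fixed white machine case on a grey base, 190 mm deep (x), 380 wide (y), top 70 mm above the worktop. Origin on the worktop 95 mm behind its front face, which faces the robot; x away from the robot, y to its left, z up. From left: jar deck (y +76 to +199 mm, jar tops 200 mm above the worktop), open belt bay (y -45 to +45), guarded switch (y = -115)
- bay (a point): where the cover's origin lies when fully home: on the bay's ledges, 14 mm below the case top, 56 mm above the worktop; axes as the table's. The bay is an open rectangle with pulleys in it: near wall at x = -50.5 mm from this point, far wall +50.5, side walls y = +-45, so the cover has 2.5 mm of play each way in x and 3 in y. A ledge 7 to 14 mm wide all round carries it
- lip (a point): middle of the free edge (underside) of the steel lip: 4 mm thick, along the bay's near wall, overhanging the bay by 10 mm, top level with the case, underside 10 mm above the ledges; axes as the table's. The mouth left open is only 91 mm long: the 96 mm cover cannot go in level; tilted about 0.28 rad, plain end up, its tongue passes under the lip towards the robot
- cover: loose belt cover, about 0.22 kg: grey pan 80 x 84 mm, 14 thick, with a steel tongue at its -x end 16 mm long, 76 wide, 4 thick, level with the pan's underside. Origin: centre of the underside of the whole 96 x 84 outline; x from tongue to plain end, z up. Starts flat on the worktop right of the machine, x axis within 0.5 rad of straight ahead; at home x is along the table's x
- pull (a point): middle of the cover's black upright pull, to grip by: 10 mm thick in the cover's x, 40 mm long in its y, from 14 to 40 mm above its underside. This point is 8 mm from the cover's origin in +x and 27 mm above the underside; axes as the cover's
- guard (a joint): angle of the red guard over the start button, rad: 0 shut, 1.95 fully back against its stop. Light (50 g), no spring: let go below about 0.95 rad it falls shut, beyond about 1.2 rad it falls back to its stop and stays
- guard_hinge (a point): on the guard's hinge axis, mid-width, 73 mm above the worktop, at the guard's far edge; axes as the table's. The axis runs along the table's y; opening swings the near end up and away from the robot. The shut guard is a translucent red box reaching 72 mm to the near side, 56 mm wide, up to 30 mm above the hinge
- guard_bar (a point): centre of the red lift bar, 9 mm thick, 38 mm long along the table's y, 14 mm in front of the guard's near face; moves with the guard. Shut: 86 mm to the near side of the hinge axis, 25 mm above it, 98 mm above the worktop, 27 mm behind the machine's front face. Push it up and back from its near underside along its arc about the hinge; a finger leaning forward does it well
- start (a joint): travel of the start button, m: 0 out, 0.006 fully down; a spring of 5 N at full travel brings it back
- start_top (a point): centre of the top of the green start button (28 mm across, axis vertical, pressed downward), under the guard when that is shut, 37 mm to the near side of the guard's hinge axis
- deck_jar_dark: open glass jar of dark paste, 70 mm across, 113 mm high, 0.43 kg, standing on the deck; origin at the centre of its underside, z up
- deck_jar_tan: open glass jar of tan paste, 70 mm across, 113 mm high, standing on the deck beside the other; origin at the centre of its underside, z up
Things that resemble listed ones, but are neither listed nor needed, are in the scene too. Leave any turquoise look-alike of the deck_jar_dark alone.

How it is judged:
On the way, in this order (a step that is already met when the one before it is completed fails the run):
1. the cover lies fully home in the bay, tongue under the lip, and is let go (horizontal distance between cover and bay below 0.007 m and z of cover in the frame of bay between -0.004 and 0.003 m and angle between cover's own z axis and vertical below 0.04 rad and angle between the x axis of cover and the x axis of bay, either way round below 0.1 rad and contact force between the fingers and cover below 0.2 N), for 0.2 s.
2. the guard is flipped up past 1.6 rad, the cover still home (horizontal distance between cover and bay below 0.007 m and z of cover in the frame of bay between -0.004 and 0.003 m and angle between cover's own z axis and vertical below 0.04 rad and angle between the x axis of cover and the x axis of bay, either way round below 0.1 rad and value of joint guard above 1.6 rad), for 0.2 s.
3. the start button is pressed down (at least 4.5 mm) with the guard up and the cover home (all of step 2 and value of joint start above 0.0045 m), for 0.05 s.
At the end, for the whole second after the job is handed in: Cover in the bay within 7 mm of home, square within 0.1 rad, level within 0.04 rad, at most 3 mm high, released, at rest; guard standing open beyond 1.6 rad; start button out again (under 1.5 mm); both jars upright within 15 mm of where they stood (all of step 2 and contact force between the fingers and cover below 0.2 N and value of joint start below 0.0015 m and linear speed of cover below 0.02 m/s and angle between each of deck_jar_dark, deck_jar_tan's own z axis and vertical below 0.1 rad and distance of each of deck_jar_dark, deck_jar_tan from where it was at the start of the episode below 0.015 m); the robot touches nothing.
It fails at once if start is pressed while the cover is not home (value of joint start above 0.003 m and not (horizontal distance between cover and bay below 0.007 m and z of cover in the frame of bay between -0.004 and 0.003 m and angle between cover's own z axis and vertical below 0.04 rad and angle between the x axis of cover and the x axis of bay, either way round below 0.1 rad)).
It fails at once if a jar on the deck is tipped or shoved more than 25 mm (angle between any of deck_jar_dark, deck_jar_tan's own z axis and vertical above 0.3 rad or distance of any of deck_jar_dark, deck_jar_tan from where it was at the start of the episode above 0.025 m).
It also fails if it takes over 64 s, if anything falls off the work surface, if the arm or the gripper's body presses on something with over 40 N, if the wrist force passes 120 N, or if a joint passes its speed limit or range.

## Working session

There is one attempt and no reset: what is moved stays moved. The work goes in short steps, Python scripts to look and compute and a tool call to move; the robot and the scene stay as the last step left them, time stands still between calls to the robot, and variables do not carry over. Pictures are saved under pics/ and viewed, at most 10 in all, crops included, and the job is handed in when it is done.

Besides the shell and the picture viewer there is one more tool, called as name(argument=value, ...), one argument or row to a line, values as JSON. arm_command: Moves the arm, as the interface text tells. Shifts and turns lie within -1 to 1; 1 stands for 0.08 m of shift or 45 degrees of turn. Its arguments: {"type":"object","properties":{"targets":{"type":"array","items":{"type":"array","items":{"type":"array","items":{"type":"number","minimum":-1,"maximum":1}}}},"claw":{"type":"number"}},"required":["targets"]}

```bash
mkdir -p pics; python3 - <<'E'
from workcell import bot
import cv2
for n in("scene","top"):
    im=bot.snapshot(n); cv2.imwrite(f"pics/{n}0.png",im)
    c=bot.camera_info(n); print(n,c)
s=bot.get_state(); print(s["ee_pos"],s["ee_rot"],s["t"],bot.pinch_z)
E
```

```text
scene {'fov_y': 42.50593064824269, 'cx': 319.00363959939614, 'cy': 199.27715007972435, 'R': array([[-0.60536197, -0.79579818,  0.01556117],
       [-0.44713881,  0.32383354, -0.83378578],
       [ 0.65848597, -0.5117002 , -0.55186876]]), 't': array([0.3039921 , 0.36558871, 0.80445634])}
top {'fov_y': 55.05808447692854, 'cx': 323.31724165607676, 'cy': 196.95170260398802, 'R': array([[-0.01777969, -0.99980978,  0.00801814],
       [-0.99249758,  0.0166783 , -0.12112138],
       [ 0.12096461, -0.01011149, -0.99260532]]), 't': array([-0.04402989,  0.60772004,  1.12368763])}
[ 0.27608835 -0.56000163  0.23041832] [[ 8.97010502e-01  4.42008869e-01 -5.64616436e-04]
 [ 4.42009103e-01 -8.97008546e-01  1.90286040e-03]
 [ 3.34615402e-04 -1.95645136e-03 -9.99998030e-01]] 0.1 0.0187
```

View pics/scene0.png

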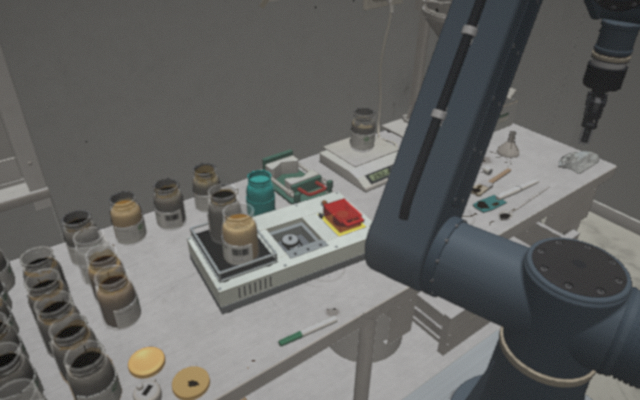

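View pics/top0.png

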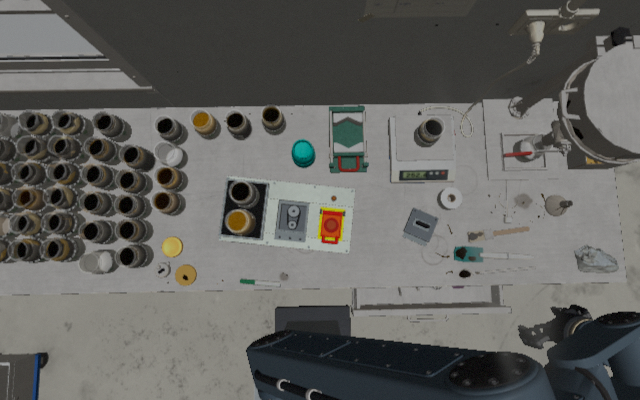

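The top view shows the machine at (287,214), its bay at (292,220), the red guard at (332,225) and the jars at (243,190) and (240,222). Cover candidates are the grey pan with a black pull at (420,225), the scale at (423,150) and the green fixture at (348,138). The grey pan matches the description. The turquoise jar at (303,152) is to be left alone. Next is a close crop.

```bash
python3 - <<'E'
import cv2,numpy as np
im=cv2.imread("pics/top0.png")
a=cv2.resize(im[165:265,210:370],None,fx=5,fy=5,interpolation=cv2.INTER_CUBIC)
b=cv2.resize(im[200:250,395:475],None,fx=10,fy=10,interpolation=cv2.INTER_CUBIC)
cv2.imwrite("pics/c1.png",a);cv2.imwrite("pics/c2.png",b)
E
```

```text
(no output)
```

View pics/c1.png

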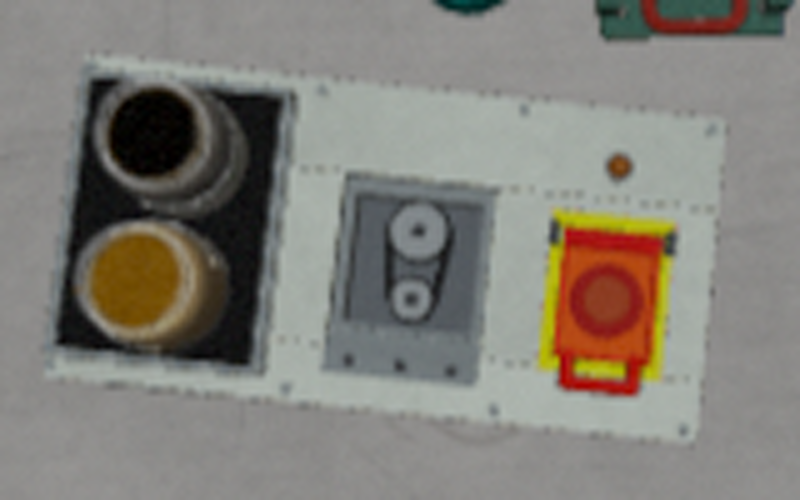

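View pics/c2.png

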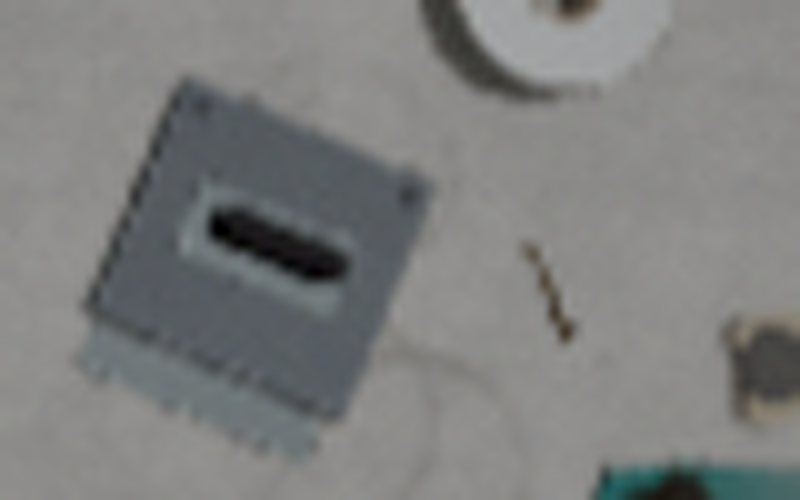

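The first crop shows the case-top corners at about (87,55), (723,118), (695,443) and (45,378), with the bay including its lip inside them. The second shows the grey pan with its black pull at (280,243), and its light tongue toward the robot at (78..303, 362..460). This is the cover.

```bash
cat > h.py <<'E'
import numpy as np
from scipy.optimize import least_squares
from workcell import bot
def ray(n,u,v,z):
    c=bot.camera_info(n); f=200/np.tan(np.radians(c["fov_y"])/2)
    d=c["R"].T@np.array([(u-c["cx"])/f,(v-c["cy"])/f,1]); o=-c["R"].T@c["t"]
    return o+d*(z-o[2])/d[2]
def proj(n,X):
    c=bot.camera_info(n); f=200/np.tan(np.radians(c["fov_y"])/2)
    p=c["R"]@np.asarray(X)+c["t"]; return f*p[0]/p[2]+c["cx"],f*p[1]/p[2]+c["cy"]
def fit(model,meas):
    model=np.array(model)/1000; meas=np.array(meas)[:,:2]
    def r(p):
        c,s=np.cos(p[2]),np.sin(p[2]); return (model@np.array([[c,s],[-s,c]])+p[:2]-meas).ravel()
    q=least_squares(r,[*meas.mean(0),0]); return q.x,(q.fun.reshape(-1,2)*1000).round(1).tolist()
E
python3 - <<'E'
from h import *
def P(x,y,k,u0,v0,z): return ray("top",u0+(x+.5)/k-.5,v0+(y+.5)/k-.5,z)
A=lambda x,y,z:P(x,y,5,210,165,z); B=lambda x,y,z:P(x,y,10,395,200,z)
t,r=fit([(95,190),(95,-190),(-95,-190),(-95,190)],[A(87,55,.07),A(723,118,.07),A(695,443,.07),A(45,378,.07)]);print("table",t,r)
b,r=fit([(50.5,45),(50.5,-45),(-50.5,-45),(-50.5,45)],[A(349,174,.07),A(497,189,.07),A(475,384,.07),A(324,369,.07)]);print("bay",b,r)
c,s=np.cos(t[2]),np.sin(t[2]);R=np.array([[c,-s],[s,c]])
print("bay in table",R.T@(b[:2]-t[:2]))
print("bar meas in table",R.T@(A(598,388,.098)[:2]-t[:2]),"expect -.068,-.115", "yel far in table",R.T@(A(615,222,.07)[:2]-t[:2]))
cv,r=fit([(48,42),(48,-42),(-32,-42),(-32,42),(-48,38),(-48,-38)],[B(187,78,.014),B(435,182,.014),B(335,422,.014),B(88,308,.014),B(78,362,.004),B(303,460,.004)]);print("cover",cv,r)
c,s=np.cos(cv[2]),np.sin(cv[2])
print("pull",cv[:2]+.008*np.array([c,s]),"meas",B(280,243,.04))
E
```

```text
table [ 0.5545959   0.05248472 -0.11597614] [[-0.2, 1.2], [-0.4, -1.5], [0.3, -0.9], [0.3, 1.3]]
bay [ 0.53590353  0.03870958 -0.12355416] [[-6.2, 2.4], [-7.0, -0.2], [6.2, -2.0], [7.1, -0.1]]
bay in table [-0.01697279 -0.01584562]
bar meas in table [-0.06964495 -0.12965438] expect -.068,-.115 yel far in table [ 0.02760697 -0.13091359]
cover [ 0.51357416 -0.34894714 -0.43338188] [[2.0, 0.3], [0.1, -1.1], [0.2, -2.0], [-0.5, 0.3], [-0.5, 1.8], [-1.3, 0.7]]
pull [ 0.52083457 -0.35230668] meas [ 0.5202863 -0.3505436  0.04     ]
```

```bash
cat >> h.py <<'E'
import cv2
def rectify(im,n,o,yaw,z,xr,yr,k=3):
    # picture: up=+x, left=+y ; k px/mm ; o world xy origin
    c,s=np.cos(yaw),np.sin(yaw)
    W,H=int((yr[1]-yr[0])*k),int((xr[1]-xr[0])*k)
    cs=[(xr[1],yr[1]),(xr[1],yr[0]),(xr[0],yr[0]),(xr[0],yr[1])]
    src=[proj(n,[o[0]+(c*x-s*y)/1000,o[1]+(s*x+c*y)/1000,z]) for x,y in cs]
    M=cv2.getPerspectiveTransform(np.float32(src),np.float32([(0,0),(W,0),(W,H),(0,H)]))
    return cv2.warpPerspective(im,M,(W,H),flags=cv2.INTER_CUBIC)
E
python3 - <<'E'
from h import *
im=cv2.imread("pics/top0.png")
o=np.array([.5359,.0387])+.0066*np.array([.993,-.116])
print(o,"cam",-bot.camera_info("top")["R"].T@bot.camera_info("top")["t"])
r=rectify(im,"top",o,-.117,.07,(-110,90),(-190,70)); 
g=cv2.cvtColor(r,cv2.COLOR_BGR2GRAY).astype(float)
X=lambda x:int((90-x)*3); Y=lambda y:int((70-y)*3)
for y0,y1 in((-35,-15),(15,35)):
    p=g[:,Y(y1):Y(y0)].mean(1); print("x prof",y0,[(x,int(p[X(x)])) for x in range(64,24,-2)],[(x,int(p[X(x)])) for x in range(-26,-76,-2)])
for x0,x1 in((10,30),(-30,-10)):
    p=g[X(x1):X(x0)].mean(0); print("y prof",x0,[(y,int(p[Y(y)])) for y in range(58,28,-2)],[(y,int(p[Y(y)])) for y in range(-28,-62,-2)])
p=g[:,Y(-150):Y(-85)].mean(1); print("front",[(x,int(p[X(x)])) for x in range(-70,-110,-2)])
for x in range(-100,90,10): cv2.putText(r,str(x),(0,X(x)),0,.35,(0,0,0));cv2.line(r,(0,X(x)),(8,X(x)),0)
for y in range(-180,70,20): cv2.putText(r,str(y),(Y(y),595),0,.35,(0,0,0));cv2.line(r,(Y(y),590),(Y(y),599),0)
cv2.imwrite("pics/r1.png",r)
E
```

```text
[0.5424538 0.0379344] cam [ 0.4664514  -0.04279509  1.18933924]
x prof -35 [(64, 170), (62, 170), (60, 170), (58, 171), (56, 173), (54, 159), (52, 134), (50, 114), (48, 112), (46, 120), (44, 120), (42, 106), (40, 87), (38, 77), (36, 81), (34, 86), (32, 84), (30, 83), (28, 83), (26, 83)] [(-26, 88), (-28, 89), (-30, 88), (-32, 87), (-34, 93), (-36, 105), (-38, 113), (-40, 116), (-42, 116), (-44, 117), (-46, 117), (-48, 115), (-50, 114), (-52, 114), (-54, 109), (-56, 103), (-58, 99), (-60, 105), (-62, 116), (-64, 133), (-66, 154), (-68, 170), (-70, 175), (-72, 174), (-74, 174)]
x prof 15 [(64, 167), (62, 167), (60, 166), (58, 167), (56, 167), (54, 156), (52, 134), (50, 116), (48, 114), (46, 121), (44, 120), (42, 106), (40, 87), (38, 77), (36, 81), (34, 86), (32, 88), (30, 86), (28, 85), (26, 85)] [(-26, 87), (-28, 87), (-30, 86), (-32, 87), (-34, 95), (-36, 105), (-38, 112), (-40, 116), (-42, 118), (-44, 118), (-46, 117), (-48, 117), (-50, 116), (-52, 115), (-54, 110), (-56, 104), (-58, 104), (-60, 109), (-62, 118), (-64, 134), (-66, 155), (-68, 169), (-70, 174), (-72, 173), (-74, 173)
[... 198 characters left out ...]
32, 87), (-34, 88), (-36, 94), (-38, 108), (-40, 119), (-42, 125), (-44, 139), (-46, 162), (-48, 171), (-50, 169), (-52, 169), (-54, 169), (-56, 168), (-58, 168), (-60, 167)]
y prof -30 [(58, 166), (56, 166), (54, 168), (52, 169), (50, 169), (48, 160), (46, 119), (44, 98), (42, 116), (40, 117), (38, 92), (36, 66), (34, 75), (32, 89), (30, 90)] [(-28, 88), (-30, 88), (-32, 88), (-34, 88), (-36, 93), (-38, 106), (-40, 118), (-42, 122), (-44, 140), (-46, 164), (-48, 168), (-50, 165), (-52, 165), (-54, 165), (-56, 166), (-58, 167), (-60, 167)]<stdin>:12: RuntimeWarning: Mean of empty slice.
  ret = um.true_divide(
Traceback (most recent call last):
ValueError: cannot convert float NaN to integer
```

```bash
python3 - <<'E'
from h import *
o=np.array([.5359,.0387])+.0066*np.array([.993,-.116])
X=lambda x:int((90-x)*3); Y=lambda y:int((70-y)*3)
R=[]
for n in("top","scene"):
    r=rectify(cv2.imread(f"pics/{n}0.png"),n,o,-.117,.07,(-110,90),(-190,70))
    g=cv2.cvtColor(r,cv2.COLOR_BGR2GRAY).astype(float)
    for a,b in((-38,-22),(-10,10),(22,38)):
        p=g[:,Y(b):Y(a)].mean(1); print(n,"x",a,[(x,int(p[X(x)])) for x in range(62,36,-2)],[(x,int(p[X(x)])) for x in range(-28,-72,-2)])
    p=g[X(30):X(-30)].mean(0); print("y",[(y,int(p[Y(y)])) for y in range(56,36,-2)],[(y,int(p[Y(y)])) for y in range(-36,-58,-2)])
    for x in range(-100,90,10): cv2.putText(r,str(x),(9,X(x)+4),0,.35,(0,0,255));cv2.line(r,(0,X(x)),(8,X(x)),0)
    for y in range(-180,70,20): cv2.putText(r,str(y),(Y(y),588),0,.35,(0,0,255));cv2.line(r,(Y(y),590),(Y(y),599),0)
    R.append(cv2.resize(r,None,fx=.5,fy=.5) if 0 else r)
cv2.imwrite("pics/r1.png",cv2.resize(np.hstack([R[0][:,120:],R[1][:,120:]]),(800,364),interpolation=cv2.INTER_AREA))
E
```

```text
top x -38 [(62, 170), (60, 170), (58, 172), (56, 172), (54, 160), (52, 137), (50, 118), (48, 115), (46, 119), (44, 118), (42, 106), (40, 88), (38, 78)] [(-28, 91), (-30, 90), (-32, 89), (-34, 96), (-36, 104), (-38, 110), (-40, 112), (-42, 114), (-44, 117), (-46, 117), (-48, 115), (-50, 114), (-52, 114), (-54, 107), (-56, 99), (-58, 94), (-60, 102), (-62, 115), (-64, 132), (-66, 153), (-68, 169), (-70, 175)]
top x -10 [(62, 169), (60, 169), (58, 170), (56, 171), (54, 159), (52, 137), (50, 119), (48, 115), (46, 120), (44, 120), (42, 107), (40, 88), (38, 83)] [(-28, 100), (-30, 79), (-32, 71), (-34, 87), (-36, 104), (-38, 112), (-40, 115), (-42, 117), (-44, 119), (-46, 117), (-48, 116), (-50, 116), (-52, 114), (-54, 109), (-56, 102), (-58, 99), (-60, 105), (-62, 117), (-64, 134), (-66, 153), (-68, 168), (-70, 173)]
top x 22 [(62, 166), (60, 166), (58, 168), (56, 167), (54, 153), (52, 129), (50, 114), (48, 115), (46, 121), (44, 120), (42, 107), (40, 87), (38, 76)] [(-28, 84), (-30, 84), (-32, 85), (-34, 96), (-36, 108), (-38, 114), (-40, 117), (-42, 118), (-44, 118), (-46, 117), (-48, 11
[... 1176 characters left out ...]
62), (-66, 180), (-68, 193), (-70, 199)]
scene x 22 [(62, 193), (60, 194), (58, 193), (56, 189), (54, 178), (52, 160), (50, 137), (48, 120), (46, 111), (44, 109), (42, 111), (40, 114), (38, 121)] [(-28, 62), (-30, 65), (-32, 72), (-34, 83), (-36, 97), (-38, 114), (-40, 129), (-42, 139), (-44, 142), (-46, 142), (-48, 138), (-50, 133), (-52, 127), (-54, 124), (-56, 126), (-58, 130), (-60, 137), (-62, 146), (-64, 161), (-66, 179), (-68, 193), (-70, 199)]
y [(56, 191), (54, 196), (52, 197), (50, 198), (48, 198), (46, 188), (44, 163), (42, 130), (40, 106), (38, 97)] [(-36, 137), (-38, 124), (-40, 110), (-42, 105), (-44, 119), (-46, 149), (-48, 177), (-50, 192), (-52, 196), (-54, 195), (-56, 194)]
```

View pics/r1.png

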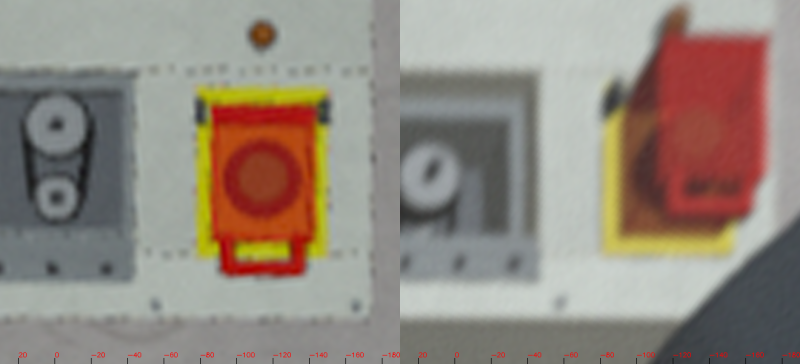

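The cover pull is at about (0.5205, -0.3515) with yaw -0.433. Bay home is at about (0.544, 0.038, 0.056) with yaw -0.117, and both cameras agree to about 2 mm. The reach is 0.63 m, so I'll move above the pull.

arm_command(
  targets=[
    [[0.2546, 0.2172, -0.1358, 0, 0, 0.0721], [0.2546, 0.2172, -0.1358, 0, 0, 0.0721], [0.2546, 0.2172, -0.1358, 0, 0, 0.0721], [0.2546, 0.2172, -0.1358, 0, 0, 0.0721], [0.2546, 0.2172, -0.1358, 0, 0, 0.0721], [0.2546, 0.2172, -0.1358, 0, 0, 0.0721], [0.2546, 0.2172, -0.1358, 0, 0, 0.0721], [0.2546, 0.2172, -0.1358, 0, 0, 0.0721], [0.2546, 0.2172, -0.1358, 0, 0, 0.0721], [0.2546, 0.2172, -0.1358, 0, 0, 0.0721], [0.2546, 0.2172, -0.1358, 0, 0, 0.0721], [0.2546, 0.2172, -0.1358, 0, 0, 0.0721], [0, 0, 0, 0, 0, 0], [0, 0, 0, 0, 0, 0]],
  ],
  claw=-0.1,
)

```text
t: 1.85
ee_pos: [0.5203, -0.3523, 0.1008]
ee_rot: [[0.42, 0.907, -0.001], [0.907, -0.42, -0.0], [-0.0, -0.001, -1.0]]
contact_force: [-0.8, -0.6, 0.4]
gripper_width: 0.0385
gripper_force: 0.0
```

arm_command(
  targets=[
    [[0, 0.01, -0.25, 0, 0, 0], [0, 0, -0.25, 0, 0, 0], [0, 0, -0.25, 0, 0, 0], [0, 0, -0.15, 0, 0, 0], [0, 0, -0.12, 0, 0, 0], [0, 0, 0, 0, 0, 0]],
  ],
)

```text
t: 2.6
ee_pos: [0.5204, -0.351, 0.0185]
ee_rot: [[0.42, 0.908, -0.001], [0.908, -0.42, 0.001], [0.0, -0.001, -1.0]]
contact_force: [1.3, 0.0, -0.3]
gripper_width: 0.0385
gripper_force: 0.0
```

```bash
python3 - <<'E'
from h import *
s=bot.get_state();print(s["ee_pos"],s["contact_force"])
im=bot.snapshot("scene"); u,v=map(int,proj("scene",[.52,-.35,.02])); print(u,v)
im2=bot.snapshot("top"); u2,v2=map(int,proj("top",[.52,-.35,.02]));print(u2,v2)
f=lambda i,u,v:cv2.resize(i[max(v-50,0):max(v-50,0)+100,max(0,u-50):max(0,u-50)+100],(400,400),interpolation=cv2.INTER_CUBIC)
cv2.imwrite("pics/g1.png",np.hstack([f(im,u,v),f(im2,u2,v2)]))
E
```

```text
[ 0.52036474 -0.35099944  0.01851867] [ 1.28310928  0.00212307 -0.25690054]
423 200
420 224
```

View pics/g1.png

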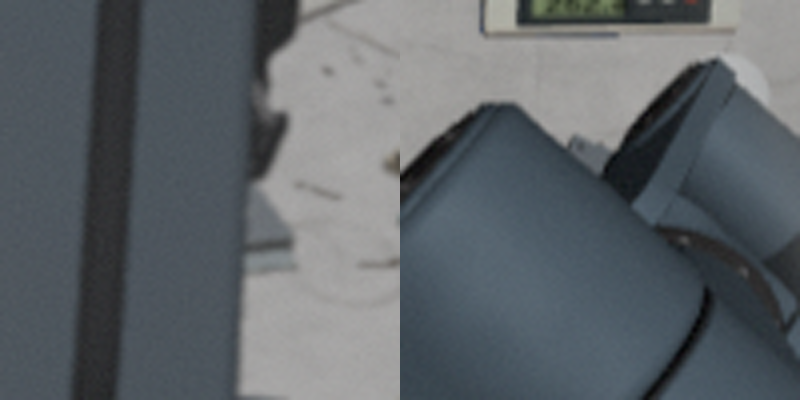

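The arm hides the grasp in both views; only the tongue and a pan corner show at about (270,230) in the left crop. I'll close and go by the finger width.

arm_command(
  targets=[
    [[0, 0, 0, 0, 0, 0], [0, 0, 0, 0, 0, 0], [0, 0, 0, 0, 0, 0], [0, 0, 0, 0, 0, 0], [0, 0, 0, 0, 0, 0], [0, 0, 0, 0, 0, 0]],
  ],
  claw=-1,
)

```text
t: 3.45
ee_pos: [0.5212, -0.3517, 0.0202]
ee_rot: [[0.42, 0.908, 0.001], [0.908, -0.42, -0.001], [-0.0, 0.002, -1.0]]
contact_force: [1.0, 0.9, 5.9]
gripper_width: 0.0084
gripper_force: 62.1
```

Grip holds at 62 N. Lifting straight up.

arm_command(
  targets=[
    [[0, 0, 0.1, 0, 0, 0], [0, 0, 0.2, 0, 0, 0], [0, 0, 0.4, 0, 0, 0], [0, 0, 0.5, 0, 0, 0], [0, 0, 0.5, 0, 0, 0], [0, 0, 0.5, 0, 0, 0], [0, 0, 0, 0, 0, 0], [0, 0, 0, 0, 0, 0]],
  ],
)

```text
t: 4.45
ee_pos: [0.5198, -0.3505, 0.1946]
ee_rot: [[0.42, 0.908, -0.002], [0.908, -0.42, 0.001], [0.001, -0.002, -1.0]]
contact_force: [-0.8, -0.2, -3.0]
gripper_width: 0.0086
gripper_force: 61.1
```

```bash
cat >> h.py <<'E'
from scipy.spatial.transform import Rotation as Ro
BAY=np.array([.5442,.0377,.056]); YAW=-.117; HT=20.2
def want(tip,zA,th,dy=0,h=None):
    h=HT if h is None else h
    x=tip+56*np.cos(th)-h*np.sin(th); z=zA+56*np.sin(th)+h*np.cos(th)
    P=BAY+Ro.from_euler("z",YAW).apply(np.array([x,dy,z])/1000)
    Rc=Ro.from_euler("z",YAW)*Ro.from_euler("y",-th)
    Rt=Rc.as_matrix()@np.array([[0,1,0],[1,0,0],[0,0,-1.]])
    return P,Rt
def delta(P,Rt,P0,R0):
    return np.round(np.r_[(P-P0)/.08,Ro.from_matrix(Rt@R0.T).as_rotvec()/(np.pi/4)],3)
def seq(*wps):
    s=bot.get_state();P0,R0=np.array(s["ee_pos"]),np.array(s["ee_rot"])
    for w in wps:
        P,Rt=want(*w); print(w,P.round(4),delta(P,Rt,P0,R0).tolist()); P0,R0=P,Rt
E
python3 - <<'E'
from h import *
s=bot.get_state();print(s["ee_pos"],s["contact_force"],s["gripper_width"])
seq((-37,80,0),(-37,80,.26),(-37,2,.26),(-48,2,.26),(-48,0,.26),(-48,0,0))
im=bot.snapshot("scene"); u,v=map(int,proj("scene",[.52,-.35,.2]))
cv2.imwrite("pics/g2.png",cv2.resize(im[max(v-70,0):v+90,u-80:u+100],None,fx=3,fy=3))
E
```

```text
[ 0.51979124 -0.35049584  0.19460539] [-0.80671334 -0.23834279 -2.9684885 ] 0.008616268241510181
(-37, 80, 0) [0.5631 0.0355 0.1562] [0.541, 4.825, -0.48, -0.002, -0.002, 0.403]
(-37, 80, 0.26) [0.556  0.0363 0.1699] [-0.088, 0.01, 0.171, -0.039, -0.329, -0.0]
(-37, 2, 0.26) [0.556  0.0363 0.0919] [0.0, 0.0, -0.975, 0.0, 0.0, 0.0]
(-48, 2, 0.26) [0.5451 0.0376 0.0919] [-0.137, 0.016, 0.0, 0.0, 0.0, 0.0]
(-48, 0, 0.26) [0.5451 0.0376 0.0899] [0.0, 0.0, -0.025, 0.0, 0.0, 0.0]
(-48, 0, 0) [0.5521 0.0368 0.0762] [0.088, -0.01, -0.171, 0.039, 0.329, 0.0]
```

arm_command(
  targets=[
    [[0.0324, 0.3454, 0, 0, 0, 0.0288], [0.0324, 0.3454, 0, 0, 0, 0.0288], [0.0324, 0.3454, 0, 0, 0, 0.0288], [0.0324, 0.3454, 0, 0, 0, 0.0288], [0.0324, 0.3454, 0, 0, 0, 0.0288], [0.0324, 0.3454, 0, 0, 0, 0.0288], [0.0324, 0.3454, 0, 0, 0, 0.0288], [0.0324, 0.3454, 0, 0, 0, 0.0288], [0.0324, 0.3454, 0, 0, 0, 0.0288], [0.0324, 0.3454, 0, 0, 0, 0.0288], [0.0324, 0.3454, 0, 0, 0, 0.0288], [0.0324, 0.3454, 0, 0, 0, 0.0288], [0.0324, 0.3454, 0, 0, 0, 0.0288], [0.0324, 0.3454, 0, 0, 0, 0.0288], [0, 0, -0.077, -0.01, -0.082, 0], [0, 0, -0.077, -0.01, -0.082, 0], [0, 0, -0.077, -0.01, -0.082, 0], [0, 0, -0.077, -0.01, -0.082, 0], [0, 0, 0, 0, 0, 0], [0, 0, 0, 0, 0, 0]],
  ],
)

```text
t: 7.0
ee_pos: [0.5569, 0.0361, 0.1704]
ee_rot: [[0.116, 0.96, 0.253], [0.993, -0.112, -0.031], [-0.001, 0.255, -0.967]]
contact_force: [0.2, -0.4, -2.3]
gripper_width: 0.0087
gripper_force: 61.0
```

```bash
python3 - <<'E'
from h import *
s=bot.get_state();print(s["ee_pos"],s["contact_force"],s["gripper_width"])
seq((-37,80,.26),(-37,30,.26),(-37,2,.26))
P=bot.get_state()["ee_pos"]
out=[]
for n in("scene","top"):
    im=bot.snapshot(n); cv2.imwrite(f"pics/{n}2.png",im); u,v=map(int,proj(n,BAY)); print(n,u,v)
    out.append(cv2.resize(im[v-70:v+50,u-80:u+80],(400,300),interpolation=cv2.INTER_CUBIC))
cv2.imwrite("pics/g3.png",np.hstack(out))
E
```

```text
[0.55689007 0.03606689 0.17043252] [ 0.15697183 -0.35829684 -2.34642416] 0.008733234796019953
(-37, 80, 0.26) [0.556  0.0363 0.1699] [-0.011, 0.003, -0.006, 0.001, -0.002, -0.001]
(-37, 30, 0.26) [0.556  0.0363 0.1199] [0.0, 0.0, -0.625, 0.0, 0.0, 0.0]
(-37, 2, 0.26) [0.556  0.0363 0.0919] [0.0, 0.0, -0.35, 0.0, 0.0, 0.0]
scene 293 239
top 292 217
```

View pics/g3.png

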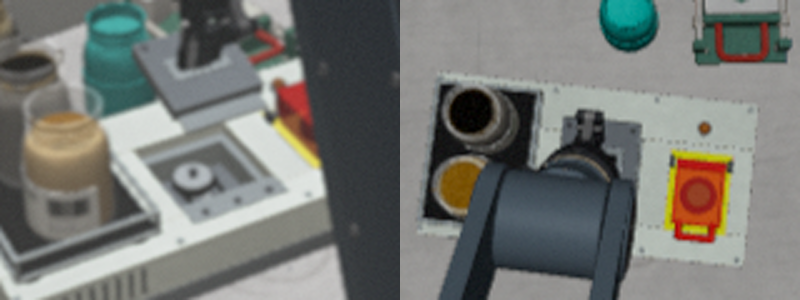

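The scene crop shows the cover tilted plain end up above the bay, with the pan's near-left corner at about (172,110), near-right at (262,75) and far-left at (135,48). I'll compare these with the predicted corners.

```bash
python3 - <<'E'
from h import *
s=bot.get_state();P=np.array(s["ee_pos"]);R=np.array(s["ee_rot"])
Rc=R@np.array([[0,1,0],[1,0,0],[0,0,-1.]])
O=P-Rc@np.array([.008,0,.0202])
def cr(X):
    u,v=proj("scene",X); return np.round([(u-213+.5)*2.5-.5,(v-169+.5)*2.5-.5],0)
for n,p in dict(NL=(-32,42,14),NR=(-32,-42,14),FL=(48,42,14),FR=(48,-42,14),tNL=(-48,38,4),tNR=(-48,-38,4)).items(): print(n,cr(O+Rc@np.array(p)/1000))
im=cv2.imread("pics/scene2.png")
# draw predicted outlines of cover and bay mouth
b=cv2.resize(im[184:264,238:338],(800,640),interpolation=cv2.INTER_CUBIC)[:600]
def px(X):
    u,v=proj("scene",X); return (int((u-238+.5)*8-.5),int((v-184+.5)*8-.5))
def poly(pts,f,c):
    for i in range(len(pts)): cv2.line(b,px(f(pts[i-1])),px(f(pts[i])),c,1)
cf=lambda p:O+Rc@np.array(p)/1000
bf=lambda p:BAY+Ro.from_euler("z",YAW).apply(np.array(p)/1000)
poly([(-32,42,14),(-32,-42,14),(48,-42,14),(48,42,14)],cf,(0,0,255))
poly([(-48,38,4),(-48,-38,4),(-32,-38,4),(-32,38,4)],cf,(0,255,255))
poly([(-40.5,45,14),(-40.5,-45,14),(50.5,-45,14),(50.5,45,14)],bf,(0,255,0))
cv2.imwrite("pics/ov.png",b)
E
```

```text
NL [169. 112.]
NR [260.  83.]
FL [126.  45.]
FR [215.  19.]
tNL [181. 132.]
tNR [264. 106.]
```

View pics/ov.png

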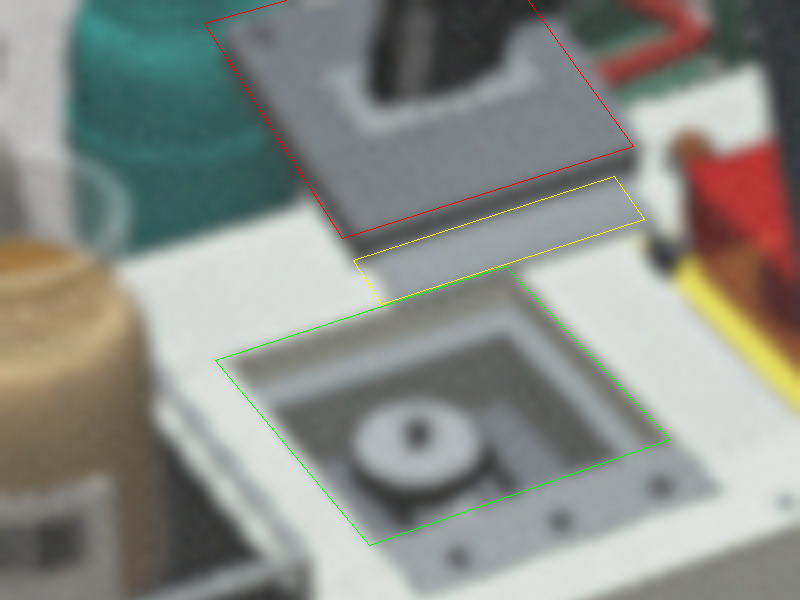

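The predicted outlines of the cover and the bay mouth sit about 1–2 mm left of the image edges by the same amount, so the two are aligned with each other. I'll descend, tilted.

arm_command(
  targets=[
    [[-0.011, 0.003, -0.2, 0, 0, 0], [0, 0, -0.22, 0, 0, 0], [0, 0, -0.21, 0, 0, 0], [0, 0, -0.1, 0, 0, 0], [0, 0, -0.1, 0, 0, 0], [0, 0, -0.08, 0, 0, 0], [0, 0, -0.06, 0, 0, 0], [0, 0, 0, 0, 0, 0], [0, 0, 0, 0, 0, 0]],
  ],
)

```text
t: 8.22
ee_pos: [0.5561, 0.0359, 0.0932]
ee_rot: [[0.117, 0.96, 0.255], [0.993, -0.113, -0.031], [-0.001, 0.257, -0.966]]
contact_force: [0.7, 2.2, -3.5]
gripper_width: 0.0089
gripper_force: 60.9
```

```bash
python3 - <<'E'
from h import *
seq((-37,2,.26),(-44,2,.26),(-44,1,.26))
E
```

```text
(-37, 2, 0.26) [0.556  0.0363 0.0919] [-0.001, 0.005, -0.016, 0.001, -0.001, 0.0]
(-44, 2, 0.26) [0.5491 0.0371 0.0919] [-0.087, 0.01, 0.0, 0.0, 0.0, 0.0]
(-44, 1, 0.26) [0.5491 0.0371 0.0909] [0.0, 0.0, -0.013, 0.0, 0.0, 0.0]
```

arm_command(
  targets=[
    [[0, 0.003, -0.016, 0, 0, 0], [-0.03, 0.0035, 0, 0, 0, 0], [-0.03, 0.0035, 0, 0, 0, 0], [-0.03, 0.0035, 0, 0, 0, 0], [-0.03, 0.0035, 0, 0, 0, 0], [0, 0, 0, 0, 0, 0]],
  ],
)

```text
t: 8.98
ee_pos: [0.546, 0.0373, 0.0918]
ee_rot: [[0.117, 0.96, 0.254], [0.993, -0.113, -0.031], [-0.001, 0.256, -0.967]]
contact_force: [0.8, 2.6, -1.4]
gripper_width: 0.0087
gripper_force: 61.1
```

arm_command(
  targets=[
    [[-0.015, 0.002, 0, 0, 0, 0], [-0.015, 0.002, 0, 0, 0, 0], [0, 0, 0, 0, 0, 0]],
  ],
)

```text
t: 9.35
ee_pos: [0.544, 0.0375, 0.0918]
ee_rot: [[0.117, 0.96, 0.255], [0.993, -0.113, -0.031], [-0.001, 0.256, -0.967]]
contact_force: [0.9, 1.4, -2.0]
gripper_width: 0.0087
gripper_force: 61.0
```

```bash
python3 - <<'E'
from h import *
seq(*[(-48.7,1-.12*i,.255-.03*i) for i in range(0,8)])
E
```

```text
(-48.7, 1.0, 0.255) [0.5446 0.0377 0.0907] [0.008, 0.002, -0.014, 0.002, 0.005, 0.0]
(-48.7, 0.88, 0.225) [0.5456 0.0375 0.0891] [0.012, -0.001, -0.02, 0.004, 0.038, 0.0]
(-48.7, 0.76, 0.195) [0.5465 0.0374 0.0874] [0.012, -0.001, -0.02, 0.004, 0.038, -0.0]
(-48.7, 0.64, 0.165) [0.5474 0.0373 0.0858] [0.011, -0.001, -0.021, 0.004, 0.038, 0.0]
(-48.7, 0.52, 0.135) [0.5482 0.0372 0.0841] [0.011, -0.001, -0.021, 0.004, 0.038, 0.0]
(-48.7, 0.4, 0.10500000000000001) [0.549  0.0371 0.0824] [0.01, -0.001, -0.021, 0.004, 0.038, -0.0]
(-48.7, 0.28, 0.07500000000000001) [0.5498 0.037  0.0806] [0.009, -0.001, -0.022, 0.004, 0.038, 0.0]
(-48.7, 0.16000000000000003, 0.04500000000000001) [0.5505 0.037  0.0789] [0.009, -0.001, -0.022, 0.004, 0.038, -0.0]
```

arm_command(
  targets=[
    [[0.008, 0.002, -0.014, 0.002, 0.005, 0], [0.012, -0.001, -0.02, 0.004, 0.038, 0], [0.012, -0.001, -0.02, 0.004, 0.038, 0], [0.011, -0.001, -0.021, 0.004, 0.038, 0], [0.011, -0.001, -0.021, 0.004, 0.038, 0], [0, 0, 0, 0, 0, 0]],
  ],
)

```text
t: 10.1
ee_pos: [0.5483, 0.0371, 0.0837]
ee_rot: [[0.117, 0.984, 0.133], [0.993, -0.115, -0.017], [-0.002, 0.134, -0.991]]
contact_force: [0.4, -0.6, -2.1]
gripper_width: 0.0083
gripper_force: 61.0
```

arm_command(
  targets=[
    [[0.01, -0.001, -0.021, 0.004, 0.038, 0], [0.009, -0.001, -0.022, 0.004, 0.038, 0], [0.009, -0.001, -0.022, 0.004, 0.038, 0], [0, 0, 0, 0, 0, 0]],
  ],
)

```text
t: 10.6
ee_pos: [0.5507, 0.0368, 0.0787]
ee_rot: [[0.116, 0.992, 0.045], [0.993, -0.116, -0.008], [-0.003, 0.046, -0.999]]
contact_force: [0.1, 0.0, -2.5]
gripper_width: 0.0088
gripper_force: 61.1
```

arm_command(
  targets=[
    [[0.006, -0.001, -0.017, 0.003, 0.028, 0], [0.006, -0.001, -0.017, 0.003, 0.028, 0], [0, 0, 0, 0, 0, 0]],
  ],
)

```text
t: 10.98
ee_pos: [0.5519, 0.0368, 0.0762]
ee_rot: [[0.116, 0.993, 0.001], [0.993, -0.116, -0.003], [-0.003, 0.001, -1.0]]
contact_force: [0.5, 0.5, -1.2]
gripper_width: 0.0083
gripper_force: 61.2
```

arm_command(
  targets=[
    [[0, 0, -0.0125, 0, 0, 0], [0, 0, -0.0125, 0, 0, 0], [0, 0, 0, 0, 0, 0]],
  ],
)

```text
t: 11.35
ee_pos: [0.5519, 0.0367, 0.0761]
ee_rot: [[0.116, 0.993, 0.002], [0.993, -0.116, -0.004], [-0.003, 0.003, -1.0]]
contact_force: [-3.3, -0.3, 10.9]
gripper_width: 0.0086
gripper_force: 63.0
```

The tongue and pan are seated: there is a 10.9 N upward reaction at the expected height. I'll release and lift.

arm_command(
  targets=[
    [[0, 0, 0.015, 0, 0, 0], [0, 0, 0, 0, 0, 0], [0, 0, 0, 0, 0, 0], [0, 0, 0, 0, 0, 0], [0, 0, 0.1, 0, 0, 0], [0, 0, 0.2, 0, 0, 0], [0, 0, 0.4, 0, 0, 0], [0, 0, 0.5, 0, 0, 0], [0, 0, 0.3, 0, 0, 0], [0, -0.5, 0, 0, 0, 0], [-0.5, -0.6, 0, 0, 0, 0], [-0.5, -0.6, 0, 0, 0, 0], [-0.6, 0, 0, 0, 0, 0], [0, 0, 0, 0, 0, 0]],
  ],
  claw=-0.3,
)

```text
t: 13.1
ee_pos: [0.4195, -0.0983, 0.196]
ee_rot: [[0.119, 0.993, -0.003], [0.993, -0.119, -0.001], [-0.002, -0.002, -1.0]]
contact_force: [-0.2, -0.8, 0.5]
gripper_width: 0.03
gripper_force: 0.0
```

```bash
python3 - <<'E'
from h import *
s=bot.get_state();print(s["ee_pos"],s["contact_force"],s["t"])
out=[]
for n in("scene","top"):
    im=bot.snapshot(n); cv2.imwrite(f"pics/{n}3.png",im); u,v=map(int,proj(n,BAY))
    out.append(cv2.resize(im[v-50:v+50,u-40:u+60],(400,400),interpolation=cv2.INTER_CUBIC))
cv2.imwrite("pics/g4.png",np.hstack(out))
E
```

```text
[ 0.41945965 -0.09832741  0.19597605] [-0.23072161 -0.83354908  0.47881856] 13.1
```

View pics/g4.png

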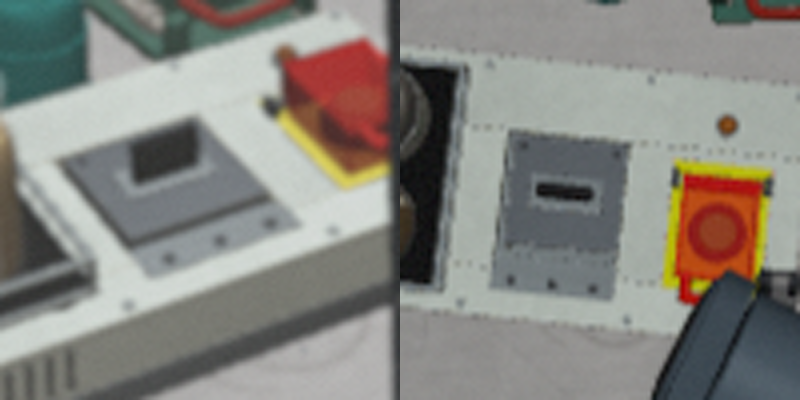

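The cover lies flush in the bay in both views, with the lip's three screws visible and the pan square with the case. Next I'll plan the guard flip.

```bash
cat >> h.py <<'E'
def tool(al,sg=1): # leaning forward al; tool y along sg*table y
    z=np.array([np.sin(al),0,-np.cos(al)]); y=np.array([0,sg,0.]); x=np.cross(y,z)
    return Ro.from_euler("z",YAW).as_matrix()@np.c_[x,y,z]
def W(x,y,z): # bay-frame mm in x,y; world z mm
    return np.r_[BAY[:2],0]+Ro.from_euler("z",YAW).apply(np.array([x,y,z])/1000)
E
python3 - <<'E'
from h import *
s=bot.get_state();P0,R0=np.array(s["ee_pos"]),np.array(s["ee_rot"]);print(np.round(s["qpos"],3))
al=np.radians(40)
Rv=tool(0,1);Rt=tool(al,1)
print("yaw+",delta(P0,Rv,P0,R0)," yaw-",delta(P0,tool(0,-1),P0,R0),"tilt",delta(P0,Rt,P0,Rv))
A=W(-125,-115,83);print(A,delta(A,Rt,P0,Rt))
C=W(-68,-115,83);print(C,delta(C,Rt,A,Rt))
B=lambda f:(26.6-89.6*np.cos(.283+f),73+89.6*np.sin(.283+f))
p=C;b0=B(0)
for f in np.arange(.15,1.6,.15):
    b=B(f);q=W(-66+b[0]-b0[0],-115,83+b[1]-b0[1]);print(round(f,2),q.round(4),delta(q,Rt,p,Rt)[:3].tolist());p=q
E
```

```text
[-0.486  0.33   1.93  -0.003  0.876 -0.367]
yaw+ [0.e+00 0.e+00 0.e+00 1.e-03 8.e-03 2.e+00]  yaw- [ 0.e+00  0.e+00  0.e+00  8.e-03 -1.e-03 -2.e+00] tilt [ 0.     0.     0.    -0.104 -0.883  0.   ]
[ 0.40663026 -0.06192212  0.083     ] [-0.221  0.471 -1.42   0.     0.     0.   ]
[ 0.46324057 -0.06857592  0.083     ] [ 0.708 -0.083  0.     0.     0.     0.   ]
0.15 [ 0.4699 -0.0694  0.0956] [0.083, -0.01, 0.157]
0.3 [ 0.4764 -0.0701  0.1073] [0.081, -0.01, 0.147]
0.45 [ 0.4845 -0.0711  0.1179] [0.102, -0.012, 0.133]
0.6 [ 0.4942 -0.0722  0.1272] [0.121, -0.014, 0.116]
0.75 [ 0.5051 -0.0735  0.1349] [0.136, -0.016, 0.097]
0.9 [ 0.517  -0.0749  0.1409] [0.149, -0.018, 0.075]
1.05 [ 0.5297 -0.0764  0.1451] [0.159, -0.019, 0.052]
1.2 [ 0.5429 -0.0779  0.1472] [0.164, -0.019, 0.027]
1.35 [ 0.5562 -0.0795  0.1474] [0.167, -0.02, 0.002]
1.5 [ 0.5694 -0.0811  0.1456] [0.165, -0.019, -0.023]
```

```bash
python3 - <<'E'
from h import *
s=bot.get_state();P0,R0=np.array(s["ee_pos"]),np.array(s["ee_rot"])
Rt=tool(np.radians(35),-1);Rv=tool(0,-1)
print(delta(P0,Rv,P0,R0),delta(P0,Rt,P0,Rv))
A=W(-97,-115,120);print(A,delta(A,Rt,P0,Rt))
C=W(-71,-115,83);print(C,delta(C,Rt,A,Rt))
E
```

```text
[ 0.e+00  0.e+00  0.e+00  8.e-03 -1.e-03 -2.e+00] [ 0.     0.     0.    -0.091 -0.772 -0.   ]
[ 0.43443884 -0.06519066  0.12      ] [ 0.127  0.43  -0.957  0.     0.     0.   ]
[ 0.46026108 -0.06822572  0.083     ] [ 0.323 -0.038 -0.462  0.     0.     0.   ]
```

arm_command(
  targets=[
    [[0, 0, 0, 0, 0, -0.2], [0, 0, 0, 0, 0, -0.2], [0, 0, 0, 0, 0, -0.2], [0, 0, 0, 0, 0, -0.2], [0, 0, 0, 0, 0, -0.2], [0, 0, 0, 0, 0, -0.2], [0, 0, 0, 0, 0, -0.2], [0, 0, 0, 0, 0, -0.2], [0, 0, 0, 0, 0, -0.2], [0, 0, 0, 0, 0, -0.2], [0, 0, 0, -0.018, -0.155, 0], [0, 0, 0, -0.018, -0.155, 0], [0, 0, 0, -0.018, -0.155, 0], [0, 0, 0, -0.018, -0.155, 0], [0, 0, 0, -0.018, -0.155, 0], [0, 0, 0, 0, 0, 0]],
  ],
  claw=-1,
)

```text
t: 15.2
ee_pos: [0.429, -0.0898, 0.1952]
ee_rot: [[0.879, -0.096, 0.467], [-0.099, -0.995, -0.018], [0.466, -0.031, -0.884]]
contact_force: [-0.6, -0.3, 0.5]
gripper_width: -0.0003
gripper_force: 0.0
```

arm_command(
  targets=[
    [[0.15, 0.17, -0.2, 0, 0, 0], [0.15, 0.17, -0.2, 0, 0, 0], [0, 0, -0.2, 0, 0, 0], [0, 0, -0.2, 0, 0, 0], [0, 0, 0, 0, 0, 0]],
  ],
)

```text
t: 15.82
ee_pos: [0.4539, -0.0621, 0.1324]
ee_rot: [[0.879, -0.094, 0.467], [-0.099, -0.995, -0.016], [0.466, -0.032, -0.884]]
contact_force: [1.1, -0.0, 0.5]
gripper_width: -0.0
gripper_force: 0.0
```

```bash
python3 - <<'E'
from h import *
s=bot.get_state();P0,R0=np.array(s["ee_pos"]),np.array(s["ee_rot"]);print(P0,R0[:,2],np.round(s["qpos"],3))
Rt=tool(np.radians(35),-1)
for w in((-97,-115,120),(-71,-115,83)):
    A=W(*w);print(A,delta(A,Rt,P0,R0))
E
```

```text
[ 0.4538838  -0.06208041  0.13241744] [ 0.46720902 -0.01571104 -0.88400729] [-0.534  0.461  2.301  1.806  0.233 -0.623]
[ 0.43443884 -0.06519066  0.12      ] [-0.243 -0.039 -0.155 -0.058 -0.154 -0.031]
[ 0.46026108 -0.06822572  0.083     ] [ 0.08  -0.077 -0.618 -0.058 -0.154 -0.031]
```

```bash
cat >> h.py <<'E'
def bayf(P): return (Ro.from_euler("z",-YAW).apply(np.array(P)-np.r_[BAY[:2],0])*1000).round(1)
E
python3 - <<'E'
from h import *
s=bot.get_state();P0=np.array(s["ee_pos"]);print(bayf(P0))
p=P0
for w in((-80,-115,110),(-80,-115,83),(-72,-115,83)):
    A=W(*w);print(A,((A-p)/.08).round(3));p=A
E
```

```text
[ -78.1 -109.6  132.4]
[ 0.45132261 -0.06717512  0.11      ] [-0.032 -0.064 -0.28 ]
[ 0.45132261 -0.06717512  0.083     ] [ 0.     0.    -0.337]
[ 0.45926792 -0.06810899  0.083     ] [ 0.099 -0.012  0.   ]
```

arm_command(
  targets=[
    [[-0.032, -0.064, -0.14, 0, 0, 0], [0, 0, -0.14, 0, 0, 0], [0, 0, -0.12, 0, 0, 0], [0, 0, -0.12, 0, 0, 0], [0, 0, -0.095, 0, 0, 0], [0, 0, 0, 0, 0, 0]],
  ],
)

```text
t: 16.58
ee_pos: [0.4512, -0.0672, 0.084]
ee_rot: [[0.878, -0.094, 0.469], [-0.098, -0.995, -0.016], [0.468, -0.032, -0.883]]
contact_force: [0.2, 0.2, 0.0]
gripper_width: 0.0001
gripper_force: 0.0
```

```bash
python3 - <<'E'
from h import *
s=bot.get_state();P0=np.array(s["ee_pos"]);print(bayf(P0),np.array(s["ee_rot"])[:,2],s["contact_force"],np.round(s["qpos"],3))
im=bot.snapshot("scene"); u,v=map(int,proj("scene",W(-60,-115,98)))
im2=bot.snapshot("top"); u2,v2=map(int,proj("top",W(-60,-115,98)))
f=lambda i,u,v:cv2.resize(i[v-40:v+40,u-40:u+40],(400,400),interpolation=cv2.INTER_CUBIC)
cv2.imwrite("pics/g5.png",np.hstack([f(im,u,v),f(im2,u2,v2)]))
E
```

```text
[ -80.1 -115.1   84. ] [ 0.46884406 -0.01571922 -0.88314107] [0.19771534 0.17442662 0.01036212] [-0.554  0.624  2.345  2.389  0.348 -1.249]
```

arm_command(
  targets=[
    [[0.06, -0.008, -0.01, 0, 0, 0], [0.06, -0.007, 0, 0, 0, 0], [0, 0, 0, 0, 0, 0]],
  ],
)

```text
t: 17.05
ee_pos: [0.4604, -0.0687, 0.0833]
ee_rot: [[0.878, -0.094, 0.469], [-0.097, -0.995, -0.017], [0.468, -0.03, -0.883]]
contact_force: [0.3, -0.2, -0.4]
gripper_width: -0.0002
gripper_force: 0.0
```

arm_command(
  targets=[
    [[0.03, -0.004, 0, 0, 0, 0], [0.058, -0.007, 0.157, 0, 0, 0], [0.081, -0.01, 0.147, 0, 0, 0], [0.102, -0.012, 0.133, 0, 0, 0]],
  ],
)

```text
t: 17.55
ee_pos: [0.4808, -0.071, 0.1181]
ee_rot: [[0.879, -0.095, 0.466], [-0.099, -0.995, -0.017], [0.466, -0.031, -0.884]]
contact_force: [-0.6, 0.4, -0.6]
gripper_width: 0.0003
gripper_force: 0.1
```

```bash
python3 - <<'E'
from h import *
s=bot.get_state();P0=np.array(s["ee_pos"]);print(bayf(P0),np.array(s["ee_rot"])[:,2],s["contact_force"],np.round(s["qpos"],3))
im=bot.snapshot("scene"); u,v=map(int,proj("scene",W(-30,-115,110)))
im2=bot.snapshot("top"); u2,v2=map(int,proj("top",W(-30,-115,110)))
f=lambda i,u,v:cv2.resize(i[v-40:v+40,u-40:u+40],(400,400),interpolation=cv2.INTER_CUBIC)
cv2.imwrite("pics/g6.png",np.hstack([f(im,u,v),f(im2,u2,v2)]))
# red-pixel summary: compare with before
for n,i,(a,b) in(("scene",im,(u,v)),("top",im2,(u2,v2))):
    old=cv2.imread(f"pics/{n}0.png")
    for nm,q in(("old",old),("new",i)):
        h=cv2.cvtColor(q[b-60:b+60,a-60:a+60],cv2.COLOR_BGR2HSV);m=((h[...,0]<6)|(h[...,0]>174))&(h[...,1]>150)&(h[...,2]>90)
        y,x=np.nonzero(m);print(n,nm,m.sum(),x.min()+a-60,x.max()+a-60,y.min()+b-60,y.max()+b-60)
E
```

```text
[ -50.3 -115.3  118.1] [ 0.4663077  -0.01697878 -0.88445964] [-0.6392286   0.407507   -0.58371444] [-0.514  0.513  2.242  1.804  0.222 -0.601]
scene old 516 325 362 200 225
scene new 159 323 345 198 217
top old 235 321 342 211 243
top new 327 321 354 171 235
```

arm_command(
  targets=[
    [[0.121, -0.014, 0.116, 0, 0, 0], [0.136, -0.016, 0.097, 0, 0, 0], [0.149, -0.018, 0.075, 0, 0, 0], [0.159, -0.019, 0.052, 0, 0, 0], [0.164, -0.019, 0.027, 0, 0, 0], [0.167, -0.02, 0.002, 0, 0, 0], [0.165, -0.019, -0.01, 0, 0, 0], [0.1, -0.012, 0, 0, 0, 0], [0, 0, 0, 0, 0, 0]],
  ],
)

```text
t: 18.77
ee_pos: [0.5758, -0.0822, 0.1476]
ee_rot: [[0.877, -0.094, 0.47], [-0.098, -0.995, -0.017], [0.47, -0.031, -0.882]]
contact_force: [0.7, 2.0, 8.5]
gripper_width: -0.0001
gripper_force: 4.3
```

arm_command(
  targets=[
    [[-0.3, 0.035, 0.05, 0, 0, 0], [-0.4, 0.047, 0.1, 0, 0, 0], [-0.4, 0.047, 0.1, 0, 0, 0], [0, 0, 0, 0, 0, 0], [0, 0, 0, 0, 0, 0]],
  ],
)

```text
t: 19.4
ee_pos: [0.4864, -0.0721, 0.1664]
ee_rot: [[0.879, -0.095, 0.467], [-0.099, -0.995, -0.017], [0.467, -0.031, -0.884]]
contact_force: [0.1, -0.2, 0.0]
gripper_width: 0.0006
gripper_force: 0.0
```

```bash
python3 - <<'E'
from h import *
s=bot.get_state();P0=np.array(s["ee_pos"]);print(bayf(P0),np.array(s["ee_rot"])[:,2],s["contact_force"],np.round(s["qpos"],3))
f=lambda i,u,v:cv2.resize(i[v-50:v+50,u-50:u+50],(400,400),interpolation=cv2.INTER_CUBIC)
o=[]
for n in("scene","top"):
    i=bot.snapshot(n);cv2.imwrite(f"pics/{n}6.png",i);o.append(f(i,*map(int,proj(n,W(-10,-105,100)))))
cv2.imwrite("pics/g7.png",np.hstack(o))
E
```

```text
[ -44.6 -115.8  166.4] [ 0.46731314 -0.01716167 -0.88392528] [ 0.09579661 -0.15992755  0.009098  ] [-0.509  0.383  2.185  1.023  0.252  0.204]
```

View pics/g7.png

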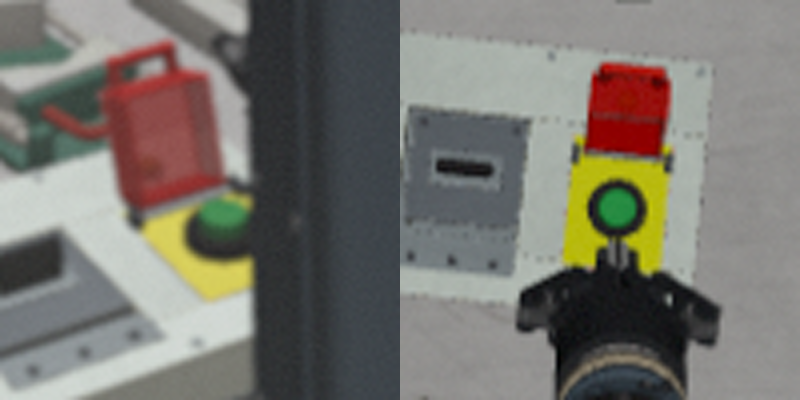

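The guard stands back by itself and the green button is exposed at (617,208) in the right crop. I'll locate the button numerically.

```bash
python3 - <<'E'
from h import *
for n in("top","scene"):
    i=cv2.imread(f"pics/{n}6.png");u,v=map(int,proj(n,W(-10,-115,80)))
    h=cv2.cvtColor(i[v-20:v+20,u-20:u+20],cv2.COLOR_BGR2HSV);m=(h[...,0]>50)&(h[...,0]<75)&(h[...,1]>130)
    y,x=np.nonzero(m);U,V=x.mean()+u-20,y.mean()+v-20
    for z in(.08,.086,.092): print(n,m.sum(),z,bayf(ray(n,U,V,z)))
s=bot.get_state();P0=np.array(s["ee_pos"])
T=W(-10.4+9.7,-115,105);print(((T-P0)/.08).round(3))
E
```

```text
top 79 0.08 [ -10.  -114.1   80. ]
top 79 0.086 [ -10.3 -113.9   86. ]
top 79 0.092 [ -10.6 -113.8   92. ]
scene 3 0.08 [   6.1 -128.5   80. ]
scene 3 0.086 [  -1.  -123.7   86. ]
scene 3 0.092 [  -8.1 -118.8   92. ]
[ 0.538 -0.053 -0.768]
```

arm_command(
  targets=[
    [[0.18, -0.014, -0.2, 0, 0, 0], [0.18, -0.014, -0.2, 0, 0, 0], [0.178, -0.013, -0.2, 0, 0, 0], [0, 0, -0.168, 0, 0, 0], [0, 0, -0.06, 0, 0, 0], [0, 0, -0.06, 0, 0, 0], [0, 0, 0, 0, 0, 0]],
  ],
)

```text
t: 20.38
ee_pos: [0.5299, -0.0751, 0.0951]
ee_rot: [[0.879, -0.095, 0.467], [-0.098, -0.995, -0.017], [0.467, -0.031, -0.884]]
contact_force: [0.7, 0.7, 2.1]
gripper_width: -0.0001
gripper_force: 1.0
```

arm_command(
  targets=[
    [[0, 0, -0.03, 0, 0, 0], [0, 0, 0, 0, 0, 0]],
  ],
)

```text
t: 20.62
ee_pos: [0.5299, -0.0751, 0.0935]
ee_rot: [[0.878, -0.094, 0.469], [-0.098, -0.995, -0.017], [0.468, -0.031, -0.883]]
contact_force: [0.4, 0.4, 2.8]
gripper_width: -0.0002
gripper_force: 1.4
```

arm_command(
  targets=[
    [[0, 0, -0.025, 0, 0, 0], [0, 0, -0.025, 0, 0, 0], [0, 0, 0, 0, 0, 0]],
  ],
)

```text
t: 21.0
ee_pos: [0.5299, -0.0751, 0.0899]
ee_rot: [[0.878, -0.095, 0.469], [-0.098, -0.995, -0.017], [0.469, -0.031, -0.883]]
contact_force: [1.4, 0.4, 7.4]
gripper_width: -0.0
gripper_force: 4.0
```

arm_command(
  targets=[
    [[0, 0, -0.02, 0, 0, 0], [0, 0, -0.02, 0, 0, 0], [0, 0, 0, 0, 0, 0]],
  ],
)

```text
t: 21.38
ee_pos: [0.5301, -0.0751, 0.0892]
ee_rot: [[0.876, -0.095, 0.473], [-0.098, -0.995, -0.018], [0.473, -0.031, -0.881]]
contact_force: [-7.5, 0.6, 30.3]
gripper_width: -0.0001
gripper_force: 14.8
```

The button has bottomed out (30 N, no further motion). I'll release it and withdraw.

arm_command(
  targets=[
    [[0, 0, 0.1, 0, 0, 0], [0, 0, 0.2, 0, 0, 0], [-0.2, 0.02, 0.4, 0, 0, 0], [-0.4, 0.04, 0.4, 0, 0, 0], [-0.4, 0.04, 0.2, 0, 0, 0], [0, 0, 0, 0, 0, 0], [0, 0, 0, 0, 0, 0]],
  ],
)

```text
t: 22.25
ee_pos: [0.4536, -0.0675, 0.1834]
ee_rot: [[0.878, -0.095, 0.469], [-0.099, -0.995, -0.016], [0.468, -0.032, -0.883]]
contact_force: [0.2, -0.6, -0.5]
gripper_width: 0.0004
gripper_force: 0.0
```

```bash
python3 - <<'E'
from h import *
s=bot.get_state();print(bayf(s["ee_pos"]),s["contact_force"],s["t"])
a=bot.snapshot("top");b=cv2.imread("pics/top6.png");c=cv2.imread("pics/top3.png");d=cv2.imread("pics/top0.png")
def df(p,q,w):
    u,v=map(int,proj("top",w)); return np.abs(p[v-15:v+15,u-13:u+13].astype(int)-q[v-15:v+15,u-13:u+13]).mean().round(1)
print("guard",df(a,b,W(45,-115,140)),"cover",df(a,c,W(0,0,70)),"jars",df(a,d,W(25,130,200)),df(a,d,W(-40,130,200)))
E
```

```text
[ -77.8 -115.   183.4] [ 0.22823629 -0.58202755 -0.52152783] 22.25
guard 2.1 cover 1.4 jars 2.8 2.5
```

Guard, cover and jars are all unchanged, and the robot is clear of everything. Handing in.

```bash
python3 -c "
from workcell import bot
print(bot.sign_off())"
```

```text
the job is handed in; nothing more can be done
None
```

The job is handed in at about 22 s: the cover is home in the bay and released, the guard stands up, the start button was pressed fully down and let go, and the jars are unmoved; the hand-in call returned no verdict.

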